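# Tip the forensic lamp out of its foam and turn it over into its cradle

## Robot

A 7-joint arm with a two-finger parallel gripper is mounted at the origin on the work surface. World frame = base frame: x ahead of the robot, y to its left, z up, the work surface at z = 0. Lengths are in m, angles in rad, forces in N, time in s.
With the tool pointing down it reaches from about 0.4 to 0.85 m from the base axis. Payload 10.4 kg.
Tool frame: the origin (TCP) lies on the centre line of the jaws, within the pads' length; the fingertips stand 17 mm ahead of it and the grasp point (between the pads) lies 2 mm behind it; z points along the fingers, y is the line along which they close (so a half turn about z gives the same grasp; the last joint's range is limited). The gripper opens to 85 mm and grips with 20 to 120 N. Pads are 22 mm wide; open, the fingers measure 114 mm over their backs; the gripper's body (76 mm by 85 mm) begins 54 mm behind the grasp point. The pads swing forward as they close: fully open they stand 13 mm farther back than shut.
Start: joints at [1.112, 0.332, -0.065, 1.46, 0.022, 1.35, -0.088], TCP at [0.264, -0.567, 0.248] pointing down, gripper open.
Joint ranges: [-2.6, 2.6], [-0.5, 2.12], [-1.47, 1.34], [0.16, 2.42], [-1.27, 4.41], [0.06, 2.06], [-2.6, 2.6]. Speed limits (rad/s): [2.22, 2.22, 2.79, 2.79, 3.14, 3.14, 3.14].

## Interface

Orientations are given as a unit quaternion [x, y, z, w].
In Python, from workcell import sensors, imaging, order, spotter gives the robot as it stands. The module is installed in compiled form; this text tells all that it offers.
- The arm moves only by the shell command python3 -m inch 'ROWS' [FORCE]. ROWS is JSON, a list that holds one entry, the list of rows, each a list of 7 numbers: the shift along the tool's x, y, z in m, then the turn, a rotation vector about the tool's x, y, z in rad, then the closure, from -1 (fully open) to 1 (shut). In form: [[[x, y, z, ax, ay, az, hand], ...]]. A call has 1 to 10 rows; each row is the pose to reach, as a shift and turn from the pose commanded when the call began, along the tool's axes at that moment; what a row does not reach only later rows make up. A row lasts 1/10 s, in which the tool goes at most 50 mm and 8.59 degrees, less where a joint would pass 70% of its speed; a pose out of reach is approached as far as the arm can. A call with a gripper value outside its range is refused whole. The fingers move at their own pace and stop on an object; FORCE is the grip in N (left out, the last holds). Time passes only in rows, so rows that repeat a pose let the fingers close. It gives the time, the measured TCP pose, the force, the opening and the grip force at its end, in the units of the state.
- sensors.get_obs(): the state, without advancing time (a new reading comes with each control period).
- imaging.camera(name): name is "scene" or "top"; returns the picture (400x640x3 uint8, blue, green, red); there is no depth.
- imaging.calibration(name): a dict with "mtx" (3x3 intrinsics, pixels), "R" (3x3) and "t" (3): a world point X has camera coordinates R X + t. Camera axes: x right, y down, z forward; pixel columns grow to the right and rows downward; lengths in m; the calibration is good to about 2 mm. A picture is of the moment at which its call begins. calibration takes no time and is no camera call.
- order.hand_in(): hands the job in; it is judged then, once.
Trained networks look in the newest picture that a camera, given by its name, has taken for a name from the list of things; names that differ only in an ending like _2 or _b are one class to them, and where a whole thing is asked for, a point or a joint stands for the part that bears it (a point fixed in the world has none). Each returns a list of dicts, best first, with "conf" (0 to 1); they miss things now and then, are a little off and sometimes report something else, mostly with a low value. They report only what shows in the picture. A call takes as long as a camera call. They do not tell look-alikes from the thing itself.
- spotter.look_for(label, camera): "pixel" ([column, row] in pixels, amid what is visible of it).
The state is a dict: "clock": time; "joint_pos": joint angles; "joint_velocities": joint speeds; "tau": joint torques, N m; "position": TCP position; "ee_rot": TCP orientation; "ft_force": force on the tool from outside, world axes, zero at the start; "torque": the same for the moment, N m; "grip_width": opening from 0.0 (shut) to 1.0 (fully open); "grasp_force": force on a finger pad.
Only numpy, scipy, OpenCV 4.12 (cv2) and the standard library are available. Lean on these libraries where they do the work, as an engineer would, in place of code of your own. Each camera call takes 0.05 s, during which the arm holds its last target. There are 200 camera calls.

## Task

Press down on the white-dotted end of the orange-backed lamp, so that its other end tips up out of the tight foam cutout and stays up by itself. Then take it out by the raised end, turn it over, and set it down without banging it in the leaning cradle: centred and square, dotted end down on the ledge, back against the sloping plate and window facing outwards. Leave the blue-backed spare lamp in its foam and the other things on the bench where they are.

Things in the scene. Friction and masses are not known exactly. Their poses are not given: they have to be found in the camera images.
- lamp: Orange-backed lamp to move, 120 (x) x 46 (y) x 34 (z) mm, about 0.26 kg, centre of mass at x 7, z 12 mm. Origin: centre of its amber window (z = 0 face). Starts window down, z up, in either cutout; x points to the dotted end. Black base z 0-16 mm, x -60 to 60; orange back z 16-34, x -49 to 20, so the dotted end is a low black tab. Flat sides, gripped across the 46 mm width.
- lamp_dot (a point): Centre of the white dot (16 mm across) on the lamp's black tab, at x 45, z 16 mm in its frame: the place to press, 19 mm below the foam top. A light push of a few N, straight down some 17 mm, rocks the lamp over the hollow's edge.
- lamp_low (a point): Edge of the lamp's window face at the dotted end, at x 60, z 0 mm in its frame.
- case: Fixed grey case with dark foam, 194 (x) x 214 (y) mm, foam top 76 mm high. Origin: centre of its underside; its -x side faces roughly to world +y, so the lamps' dotted ends point to -y, within 25 degrees. Two cutouts along x, 49 mm wide, x -61.5 to 64.5, at y = +50 and -50 mm, floor at z 41 mm. In each a lamp lies with its back 1 mm below the foam top, too tight to take by the sides.
- case_edge (a point): Point midway between the cutouts, above the hollows' near edge (case x 11.4, z 76 mm). From x 11.4 to 64.5 each cutout's floor drops to z 5 mm: a hollow under the dotted end; its end wall is cut back to x 80 above z 52. A rocked lamp slopes 39 to 48 degrees, dotted end on the hollow's floor, other end's lower edge 5 to 18 mm above the foam, and stays so when let go.
- spare: Blue-backed spare lamp, same shape, in the other cutout: leave it in place.
- cradle: Fixed leaning cradle on a grey base 120 x 90 x 10 mm. Origin on the bench, 12 mm to +x of the base's middle. Plate 66 mm wide, 75 mm long, 50 degrees from horizontal, its top leaning to -x, upper face open to +x (roughly world -y). Up the plate is (-0.643, 0, 0.766), out of it (0.766, 0, 0.643) in its frame.
- cradle_corner (a point): Inner corner of plate and ledge at mid width (cradle x -5, y 0, z 20 mm). The ledge, square to the plate, is 44 mm deep with a black lip 10 mm high at its outer edge. Lamp home: dotted end on the ledge between plate and lip, window centre 60 mm up the plate and 34 to 44 mm out of it; its top 45 mm stand free of the plate.
- powder_jar: Bystander: jar, 42 mm across, 55 mm high, between case and cradle; origin under its centre.
- vial: Bystander: amber vial, 28 mm across, 70 mm high, between case and cradle; origin under its centre.
- marker_a: Bystander: yellow evidence marker tent, 64 x 56 x 85 mm high, at the far edge.
- marker_b: Bystander: yellow evidence marker tent, same size, at the right.
- swab_cup: Bystander: steel cup, 64 mm across, 85 mm high, at the left.
- spray: Bystander: white spray bottle, 60 mm across, 160 mm high, at the right.
- tape_roll: Bystander: yellow roll, 80 mm across, 25 mm high, at the left.
There are look-alikes about, which are no part of the job. Leave any green or turquoise look-alike of the cradle alone.

How it is judged:
On the way, in this order (a step that is already met when the one before it is completed fails the run):
1. the lamp is tipped up by 25 to 60 degrees and stays so untouched, its dotted end down in the foam hollow (angle between lamp's own z axis and vertical between 0.44 and 1.05 rad and z of lamp_low in the frame of case between -0.01 and 0.028 m and contact force between the fingers and lamp below 0.05 N), for 0.2 s.
2. the lamp is out of the foam and turned over past upright (angle between lamp's own z axis and vertical above 1.75 rad and height (world z) of lamp_low above 0.03 m), for 0.1 s.
At the end, for the whole second after the job is handed in: Lamp at rest in the cradle, untouched: window outwards (z axis 120-140 deg from up), dotted end on the ledge, window centre within 14 mm sideways, 10-18 mm otherwise of home, square within 10 deg; spare flat in its cutout (moved < 8 mm), bystanders moved < 30 mm (angle between lamp's own z axis and vertical between 2.09 and 2.45 rad and x of lamp in the frame of cradle between -0.0275 and 0.0005 m and y of lamp in the frame of cradle between -0.014 and 0.014 m and z of lamp in the frame of cradle between 0.0758 and 0.1038 m and z of lamp_low in the frame of cradle below 0.065 m and angle between the y axis of lamp and the y axis of cradle, either way round below 0.17 rad and linear speed of lamp below 0.02 m/s and angular speed of lamp below 0.1 rad/s and distance of spare from where it was at the start of the episode below 0.008 m and angle between spare's own z axis and vertical below 0.1 rad and distance of each of powder_jar, vial, marker_a, marker_b, swab_cup, spray, tape_roll from where it was at the start of the episode below 0.03 m).
It fails at once if the spare lamp is lifted, tipped or moved by 8 mm or more (distance of spare from where it was at the start of the episode above 0.008 m or angle between spare's own z axis and vertical above 0.15 rad).
It fails at once if a bystander is moved by 30 mm or more (distance of any of powder_jar, vial, marker_a, marker_b, swab_cup, spray, tape_roll from where it was at the start of the episode above 0.03 m).
It fails at once if the lamp is dropped or driven into the cradle (touches it at over 0.5 m/s) (contact force between lamp and cradle above 1 N and linear speed of lamp above 0.5 m/s).
It also fails if it takes over 53 s, if anything falls off the work surface, if the arm or the gripper's body presses on something with over 40 N, if the wrist force passes 120 N, or if a joint passes its speed limit or range.

## Working session

There is one attempt and no reset: what is moved stays moved. The work goes in short steps, Python scripts to look and compute and a shell command to move; the robot and the scene stay as the last step left them, time stands still between calls to the robot, and variables do not carry over. Pictures are saved under pics/ and viewed, at most 10 in all, crops included, and the job is handed in when it is done.

```bash
mkdir -p pics
python3 - <<'E'
from workcell import sensors, imaging, spotter
import cv2,numpy as np
for c in ("scene","top"):
    im=imaging.camera(c); cv2.imwrite(f"pics/{c}0.png",im)
    k=imaging.calibration(c); print(c,np.round(k["mtx"],1).tolist(),np.round(k["R"],3).tolist(),np.round(k["t"],3).tolist())
    for n in ("lamp","lamp_dot","case","case_edge","cradle","cradle_corner","powder_jar","vial"):
        print(n,[(np.round(d["pixel"]).tolist(),round(d["conf"],2)) for d in spotter.look_for(n,c)][:3])
o=sensors.get_obs();print(o)
E
```

```text
scene [[386.9, 0.0, 316.5], [0.0, 386.9, 205.1], [0.0, 0.0, 1.0]] [[-0.249, 0.968, -0.009], [0.535, 0.13, -0.835], [-0.807, -0.212, -0.551]] [0.127, -0.253, 1.561]
lamp [([477.0, 250.0], 0.63), ([487.0, 208.0], 0.61), ([313.0, 210.0], 0.58)]
lamp_dot [([398.0, 217.0], 0.56)]
case [([391.0, 227.0], 0.89)]
case_edge [([391.0, 228.0], 0.89), ([150.0, 194.0], 0.22)]
cradle [([245.0, 220.0], 0.84), ([203.0, 248.0], 0.69), ([309.0, 181.0], 0.61)]
cradle_corner [([242.0, 219.0], 0.91), ([201.0, 246.0], 0.74), ([310.0, 179.0], 0.62)]
powder_jar [([315.0, 208.0], 0.71), ([293.0, 257.0], 0.16)]
vial [([304.0, 231.0], 0.77), ([400.0, 220.0], 0.58), ([182.0, 178.0], 0.29)]
top [[417.2, 0.0, 324.9], [0.0, 417.2, 201.2], [0.0, 0.0, 1.0]] [[-0.0, -1.0, -0.016], [-0.998, 0.001, -0.059], [0.059, 0.016, -0.998]] [0.006, 0.566, 1.287]
lamp [([248.0, 190.0], 0.77), ([186.0, 192.0], 0.36)]
lamp_dot [([247.0, 188.0], 0.78)]
case [([250.0, 206.0], 0.62)]
case_edge [([254.0, 205.0], 0.84), ([325.0, 175.0], 0.61)]
cradle [([414.0, 244.0], 0.96), ([343.0, 267.0], 0.85), ([387.0, 192.0], 0.81)]
cradle_corner [
[... 231 characters left out ...]
,  0.33220381, -0.06473399,  1.46012541,  0.02162155,
        1.34986983, -0.08850889]), 'joint_velocities': array([-9.39198212e-05,  1.09406329e-03, -1.10099340e-04, -8.55163804e-04,
        6.62756456e-05,  5.48877609e-04, -4.35844754e-04]), 'tau': array([ 3.50630507e-04, -6.25217628e+01,  4.89243970e-02, -3.91817200e+01,
        1.64406683e-02,  1.92349398e-03,  8.85581102e-06]), 'position': array([ 0.26386248, -0.56659   ,  0.24832309]), 'ee_rot': array([9.76351768e-01, 2.16187935e-01, 1.44256212e-05, 4.23482386e-05]), 'ft_force': array([ 0.47061239, -0.19659773,  0.45316788]), 'torque': array([-0.00787962,  0.01484898,  0.00033984]), 'grasp_force': 0.0, 'grip_width': 1.0014304024074552}
```

Run:
```python
import cv2
a=cv2.imread("pics/top0.png"); cv2.imwrite("pics/topc.png",cv2.resize(a[110:310,190:456],None,fx=3,fy=3,interpolation=cv2.INTER_CUBIC))
a=cv2.imread("pics/scene0.png"); cv2.imwrite("pics/scenec.png",cv2.resize(a[140:300,170:450],None,fx=2.8,fy=2.8,interpolation=cv2.INTER_CUBIC))
```

```text
(no output)
```

View pics/topc.png

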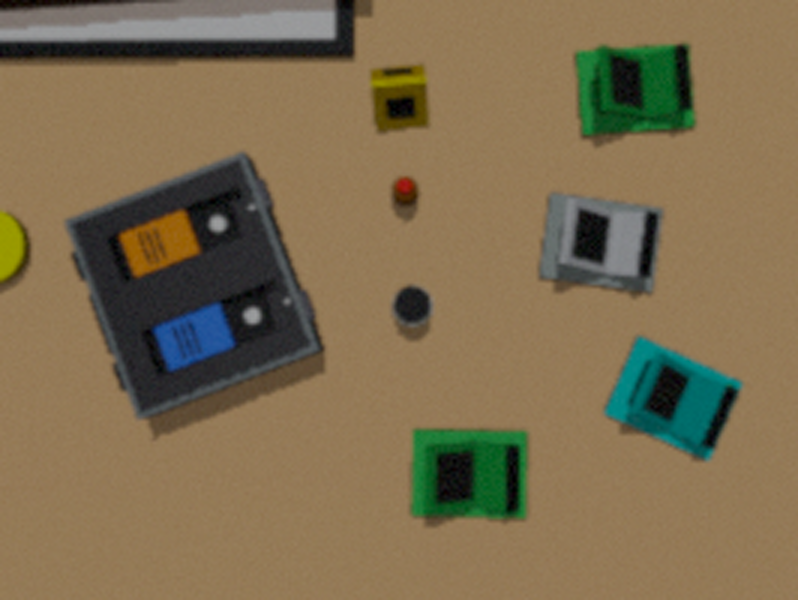

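View pics/scenec.png

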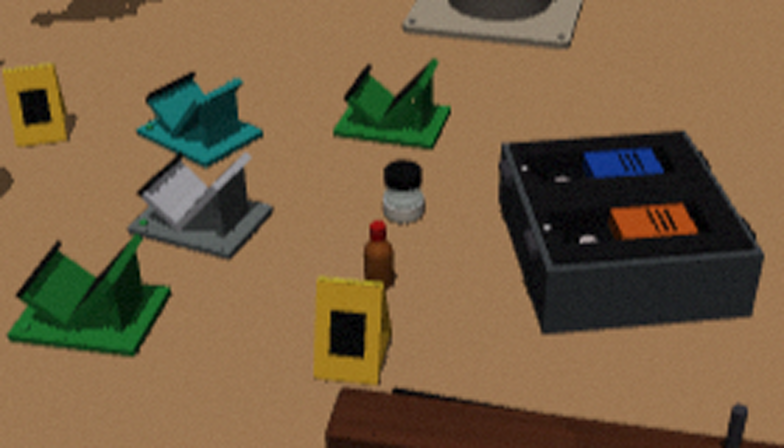

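Top crop (pixel = 190+u/3, 110+v/3): the orange lamp's dot is at (218,224) and its back is centred at (160,243), with the dotted end pointing right (-y). The grey cradle has base corners at about (555,193), (661,207), (652,292) and (541,279), with its lip on the right. The jar (412,305) and vial (404,190) stand between case and cradle. The scene view agrees.

```bash
cat > h.py <<'E'
import numpy as np, cv2
from scipy.spatial.transform import Rotation as R
from workcell import sensors, imaging
def unproj(cam,px,z):
    k=imaging.calibration(cam); M=np.array(k["R"]);C=-M.T@np.array(k["t"])
    d=M.T@np.linalg.inv(k["mtx"])@np.array([px[0],px[1],1.]); return C+d*(z-C[2])/d[2]
def proj(cam,X):
    k=imaging.calibration(cam); c=np.array(k["R"])@np.asarray(X,float).T+np.array(k["t"])[:,None]; p=np.array(k["mtx"])@c; return (p[:2]/p[2]).T
E
python3 - <<'E'
from h import *
im=cv2.imread("pics/top0.png"); f=lambda u,v:(190+u/3-.33,110+v/3-.33)
hsv=cv2.cvtColor(im,cv2.COLOR_BGR2HSV)
m=cv2.inRange(hsv,(8,190,120),(18,255,255)); m[:, :200]=0;m[:150]=0;m[230:]=0;m[:,300:]=0
pts=cv2.findNonZero(m).reshape(-1,2); print(len(pts)); r=cv2.minAreaRect(pts); print(r)
b=unproj("top",r[0],.075); g=cv2.cvtColor(im,cv2.COLOR_BGR2GRAY)[175:195,255:272]; ys,xs=np.nonzero(g>130); dp=(xs.mean()+255,ys.mean()+175)
d=unproj("top",dp,.057); print("back",b,"dot",dp,d,len(xs)); v=(d-b)[:2]; print("len(59.5)",np.hypot(*v),"yaw",np.degrees(np.arctan2(v[1],v[0])))
c=np.array([unproj("top",f(*p),.076) for p in [(67,221),(246,154),(322,349),(140,415)]])[:,:2]; print("case",c.mean(0),[np.linalg.norm(c[i]-c[i-1]) for i in range(4)])
e=(c[1]-c[0])+(c[2]-c[3]);print("case yaw",np.degrees(np.arctan2(e[1],e[0])))
q=np.array([unproj("top",f(*p),.01) for p in [(555,193),(661,207),(652,292),(541,279)]])[:,:2]; e=(q[1]-q[0])+(q[2]-q[3]);a=np.arctan2(e[1],e[0])
print("cradle base",q.mean(0),[np.linalg.norm(q[i]-q[i-1]) for i in range(4)],"yaw",np.degrees(a),"origin",q.mean(0)+.012*np.array([np.cos(a),np.sin(a)]))
# lip outer top corners / dark patch check
for n,p in dict(jar=(412,305),vial=(404,190)).items(): print(n,unproj("top",f(*p),.06))
E
```

```text
224
((242.8041534423828, 190.69073486328125), (14.646345138549805, 22.83106803894043), 68.96248626708984)
back [0.59477714 0.25100393 0.075     ] dot (np.float64(262.38461538461536), np.float64(184.3846153846154)) [0.61548006 0.19528426 0.057     ] 13
len(59.5) 0.059441507374328205 yaw -69.61719952808288
case [0.55346304 0.21611157] [np.float64(0.20760005086365035), np.float64(0.19130510993191033), np.float64(0.20977171800307332), np.float64(0.19183987493352428)]
case yaw -69.77466013739583
cradle base [ 0.60007545 -0.19994857] [np.float64(0.0916603176424532), np.float64(0.11173250382438712), np.float64(0.08971339125605045), np.float64(0.11634820408479464)] yaw -97.21879610065128 origin [ 0.59856754 -0.21185345]
jar [ 0.53319376 -0.00142341  0.06      ]
vial [0.64955536 0.00663016 0.06      ]
```

```bash
cat >> h.py <<'E'
def to(pos,Rm):
    "shift and turn, tool axes, from the present pose to a world pose"
    o=sensors.get_obs(); r=R.from_quat(o["ee_rot"]); print("t",round(o["clock"],2),"pos",np.round(o["position"],4),"q",np.round(o["joint_pos"],2),"F",np.round(o["ft_force"],1),"w",round(o["grip_width"],3),"gf",round(o["grasp_force"],1))
    print("shift",np.round(r.inv().apply(np.array(pos)-o["position"]),4),"turn",np.round((r.inv()*Rm).as_rotvec(),3))
def toolR(yaw_y,down,flip=1):
    """tool axes: horizontal y at world yaw (deg), z pointing 'down' deg below horizontal towards yaw_y-90"""
    a=np.radians(yaw_y);y=np.array([np.cos(a),np.sin(a),0]);h=np.array([np.sin(a),-np.cos(a),0]);d=np.radians(down)
    z=np.cos(d)*h-np.sin(d)*np.array([0,0,1]); y=y*flip; return R.from_matrix(np.c_[np.cross(y,z),y,z])
E
python3 -m inch '[[[0.64,-0.543,0,0,0,-1.489,1],[0.64,-0.543,0,0,0,-1.489,1],[0.64,-0.543,0,0,0,-1.489,1],[0.64,-0.543,0,0,0,-1.489,1],[0.64,-0.543,0,0,0,-1.489,1],[0.64,-0.543,0,0,0,-1.489,1],[0.64,-0.543,0,0,0,-1.489,1],[0.64,-0.543,0,0,0,-1.489,1],[0.64,-0.543,0,0,0,-1.489,1],[0.64,-0.543,0,0,0,-1.489,1]]]' 40
python3 -c "
from h import *
to([.6155,.1953,.16],toolR(20.3,90))"
```

```text
clock: 1.9
position: [0.4734, -0.1105, 0.2487]
ee_rot: [0.569, 0.822, -0.0, 0.001]
ft_force: [1.5, -0.2, 0.3]
grip_width: 0.003
grasp_force: 0.0
t 1.9 pos [ 0.4734 -0.1105  0.2487] q [ 0.68  0.06 -0.56  1.79  0.03  1.3   0.47] F [ 1.5 -0.2  0.3] w 0.003 gf 0.0
shift [0.2363 0.2406 0.0886] turn [0.001 0.001 0.006]
```

```bash
python3 -m inch '[[[0.236,0.24,0,0,0,0,1],[0.236,0.24,0,0,0,0,1],[0.236,0.24,0,0,0,0,1],[0.236,0.24,0,0,0,0,1],[0.236,0.24,0.04,0,0,0,1],[0.236,0.24,0.089,0,0,0,1],[0.236,0.24,0.089,0,0,0,1],[0.236,0.24,0.089,0,0,0,1],[0.236,0.24,0.089,0,0,0,1],[0.236,0.24,0.089,0,0,0,1]]]'
python3 - <<'E'
from h import *
to([.6155,.1953,.074],toolR(20.3,90))
a=imaging.camera("scene"); cv2.imwrite("pics/s1.png",cv2.resize(a[120:280,320:460],None,fx=4,fy=3.7,interpolation=cv2.INTER_CUBIC))
E
```

```text
clock: 2.9
position: [0.6166, 0.1912, 0.1601]
ee_rot: [0.572, 0.82, 0.0, 0.0]
ft_force: [0.1, -0.1, 0.5]
grip_width: -0.001
grasp_force: 0.0
t 2.9 pos [0.6166 0.1912 0.1601] q [ 0.13  0.53 -0.69  1.48  0.35  1.26 -0.25] F [ 0.1 -0.1  0.5] w -0.001 gf 0.0
shift [0.0043 0.0003 0.0861] turn [ 0.001  0.001 -0.001]
```

View pics/s1.png

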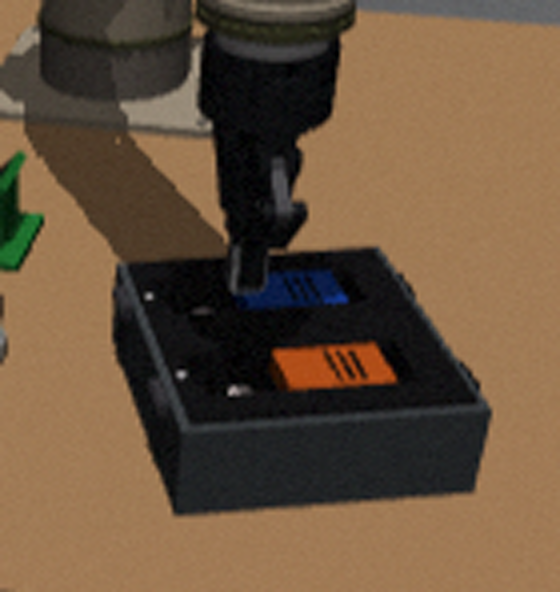

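```bash
python3 -m inch '[[[0.004,0,0.04,0,0,0,1],[0.004,0,0.075,0,0,0,1],[0.004,0,0.082,0,0,0,1],[0.004,0,0.087,0,0,0,1],[0.004,0,0.091,0,0,0,1],[0.004,0,0.095,0,0,0,1],[0.004,0,0.099,0,0,0,1],[0.004,0,0.103,0,0,0,1],[0.004,0,0.105,0,0,0,1],[0.004,0,0.105,0,0,0,1]]]'
python3 -m inch '[[[0,0,0,0,0,0,1],[0,0,-0.02,0,0,0,1],[0,0,-0.06,0,0,0,1],[0,0,-0.1,0,0,0,0],[0,0,-0.14,0,0,0,-1],[0.03,0,-0.16,0,0,0,-1],[0.07,0,-0.16,0,0,0,-1]]]'
python3 - <<'E'
from h import *
to([.6155,.1953,.074],toolR(20.3,90))
a=imaging.camera("scene"); b=imaging.camera("top"); cv2.imwrite("pics/top2.png",b);cv2.imwrite("pics/scene2.png",a)
cv2.imwrite("pics/s2.png",np.hstack([cv2.resize(a[140:280,320:460],(400,400),interpolation=cv2.INTER_CUBIC),cv2.resize(b[140:250,205:315],(400,400),interpolation=cv2.INTER_CUBIC)]))
E
```

```text
clock: 3.95
position: [0.618, 0.1914, 0.0559]
ee_rot: [0.573, 0.819, -0.001, 0.003]
ft_force: [3.9, -12.9, 9.9]
grip_width: 0.001
grasp_force: 6.6
clock: 4.65
position: [0.5929, 0.261, 0.2188]
ee_rot: [0.573, 0.819, 0.003, 0.002]
ft_force: [-0.1, 1.3, 0.1]
grip_width: 0.682
grasp_force: 0.0
t 4.65 pos [0.5929 0.261  0.2188] q [ 0.04  0.49 -0.73  1.41  0.33  1.36 -0.35] F [-0.1  1.3  0.1] w 0.682 gf 0.0
shift [-0.0694 -0.0023  0.1448] turn [ 0.007  0.001 -0.005]
```

View pics/s2.png

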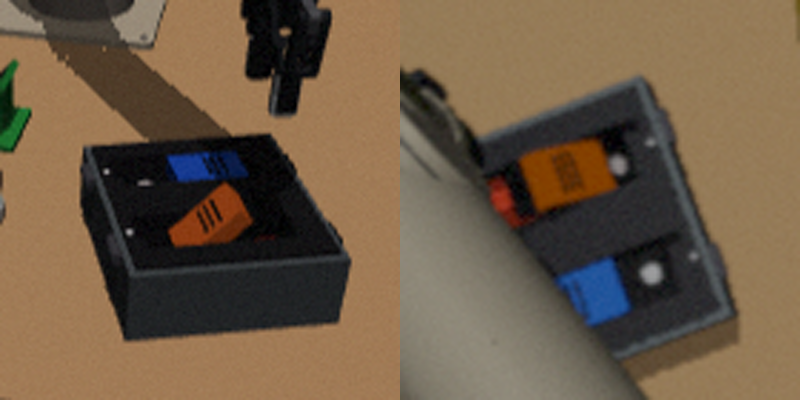

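```bash
cat >> h.py <<'E'
YAW=np.radians(-69.7); EX=np.array([np.cos(YAW),np.sin(YAW),0]); EY=np.array([-EX[1],EX[0],0])
C0=np.array([.600,.2375,0])  # point of the lamp's lane at case x about 0.75 mm
def tipped(th,s=0):
    "lamp->world for slope th (deg); s shift along case x"
    t=np.radians(th); X=np.cos(t)*EX-np.sin(t)*np.array([0,0,1]); Z=np.sin(t)*EX+np.cos(t)*np.array([0,0,1])
    xp=.060-.036/np.sin(t); P=C0+EX*(.0114-.00075+s)+np.array([0,0,.041]); return P-X*xp, np.c_[X,EY,Z]
E
python3 - <<'E'
from h import *
from itertools import product
B=np.array(list(product((-.049,.020),(-.023,.023),(.016,.034))))
ms={}
for c in("scene","top"):
    im=cv2.imread(f"pics/{c}2.png");h=cv2.cvtColor(im,cv2.COLOR_BGR2HSV)
    m=cv2.inRange(h,(7,150,40),(20,255,255)); n,l,st,_=cv2.connectedComponentsWithStats(m)
    x0,x1,y0,y1=(320,460,140,280) if c=="scene" else (205,315,140,250)
    w=np.zeros_like(m);w[y0:y1,x0:x1]=m[y0:y1,x0:x1];n,l,st,_=cv2.connectedComponentsWithStats(w);i=1+st[1:,4].argmax();print(c,st[i]);ms[c]=(l==i)
res=[]
for th in range(36,51):
  for s in (-.006,-.003,0,.003,.006):
    p,M=tipped(th,s);v=[]
    for c in ms:
        im=np.zeros((400,640),np.uint8);cv2.fillConvexPoly(im,cv2.convexHull(np.round(proj(c,B@M.T+p)*16).astype(np.int32)),1,shift=4)
        v.append((ms[c]&(im>0)).sum()/(ms[c]|(im>0)).sum())
    res.append((round(sum(v),3),th,s,np.round(v,2).tolist()))
for r in sorted(res,key=lambda r:-r[0])[:8]:print(r)
E
```

```text
scene [379 203  30  24 415]
top [237 178  28  21 385]
(np.float64(1.665), 49, 0, [0.75, 0.91])
(np.float64(1.663), 50, 0, [0.75, 0.91])
(np.float64(1.657), 48, 0, [0.74, 0.92])
(np.float64(1.629), 47, 0, [0.71, 0.92])
(np.float64(1.617), 46, 0, [0.7, 0.92])
(np.float64(1.61), 48, 0.003, [0.74, 0.87])
(np.float64(1.609), 45, 0, [0.69, 0.92])
(np.float64(1.603), 47, 0.003, [0.73, 0.87])
```

```bash
cat >> h.py <<'E'
G=np.array([-.050,0,.024]); DOWN=60
def grasp(th,back=0):
    p,M=tipped(th); Rm=toolR(20.3,DOWN); z=Rm.as_matrix()[:,2]; return p+M@G+z*(.002-back),Rm
E
python3 -c "
from h import *
g=grasp(47); print(g[0]); to(*grasp(47,.09))"
```

```text
[0.59575115 0.24898613 0.10008482]
t 4.75 pos [0.5875 0.2685 0.2162] q [ 0.03  0.49 -0.73  1.42  0.33  1.35 -0.35] F [-0.7  0.2 -1.2] w 0.849 gf 0.0
shift [0.0237 0.0011 0.0383] turn [ 0.005 -0.527  0.007]
```

```bash
python3 -m inch '[[[0.024,0,0,0,-0.13,0,-1],[0.024,0,0,0,-0.26,0,-1],[0.024,0,0.02,0,-0.39,0,-1],[0.024,0.001,0.038,0,-0.527,0,-1],[0.024,0.001,0.038,0,-0.527,0,-1],[0.024,0.001,0.038,0,-0.527,0,-1]]]' 80
python3 -c "
from h import *
to(*grasp(47))"
```

```text
clock: 5.35
position: [0.5829, 0.2852, 0.1762]
ee_rot: [0.551, 0.793, -0.148, 0.212]
ft_force: [0.1, -1.9, 1.6]
grip_width: 0.999
grasp_force: 0.0
t 5.35 pos [0.5829 0.2852 0.1762] q [-0.36  0.61 -0.58  1.39  0.76  1.56 -0.69] F [ 0.1 -1.9  1.6] w 0.999 gf 0.0
shift [ 0.0048 -0.0004  0.0851] turn [-0.     0.001  0.002]
```

```bash
python3 -m inch '[[[0.005,0,0.03,0,0,0,-1],[0.005,0,0.05,0,0,0,-1],[0.005,0,0.065,0,0,0,-1],[0.005,0,0.075,0,0,0,-1],[0.005,0,0.081,0,0,0,-1],[0.005,0,0.085,0,0,0,-1],[0.005,0,0.085,0,0,0,-1]]]' 80
python3 - <<'E'
from h import *
to(*grasp(47))
a=imaging.camera("scene"); b=imaging.camera("top"); cv2.imwrite("pics/top3.png",b);cv2.imwrite("pics/scene3.png",a)
cv2.imwrite("pics/s3.png",np.hstack([cv2.resize(a[140:260,340:460],(480,480),interpolation=cv2.INTER_CUBIC),cv2.resize(b[145:225,205:285],(320,320),interpolation=cv2.INTER_CUBIC)[:,:,:] if 0 else cv2.resize(b[145:225,215:268],(318,480),interpolation=cv2.INTER_CUBIC)]))
E
```

```text
clock: 6.05
position: [0.5967, 0.2484, 0.1005]
ee_rot: [0.552, 0.792, -0.149, 0.214]
ft_force: [0.2, 0.8, 0.0]
grip_width: 0.998
grasp_force: 0.0
t 6.05 pos [0.5967 0.2484 0.1005] q [-0.32  0.66 -0.55  1.49  0.8   1.43 -0.73] F [0.2 0.8 0. ] w 0.998 gf 0.0
shift [ 0.001  -0.0006 -0.0001] turn [ 0.     0.003 -0.001]
```

View pics/s3.png

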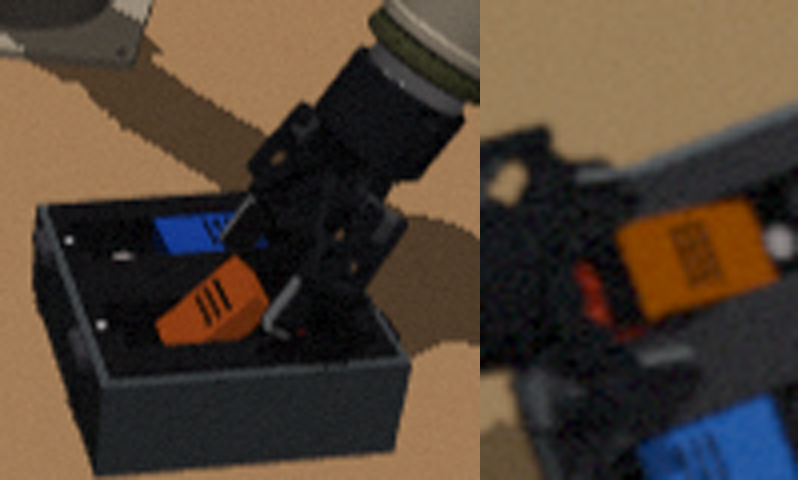

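```bash
python3 -m inch '[[[0,0,0.004,0,0,0,-0.5],[0,0,0.004,0,0,0,0],[0,0,0.004,0,0,0,1],[0,0,0.004,0,0,0,1],[0,0,0.004,0,0,0,1],[0,0,0.004,0,0,0,1],[0,0,0.004,0,0,0,1],[0,0,0.004,0,0,0,1]]]' 80
python3 -c "
from h import *
to(*grasp(47))"
```

```text
clock: 6.95
position: [0.5973, 0.2467, 0.0971]
ee_rot: [0.552, 0.792, -0.149, 0.214]
ft_force: [-0.4, 1.4, 3.9]
grip_width: 0.518
grasp_force: 82.0
t 6.95 pos [0.5973 0.2467 0.0971] q [-0.32  0.66 -0.55  1.49  0.81  1.42 -0.73] F [-0.4  1.4  3.9] w 0.518 gf 82.0
shift [ 0.0008 -0.0006 -0.0039] turn [ 0.     0.003 -0.   ]
```

```bash
python3 -m inch '[[[-0.005,0,-0.009,0,0,0,1],[-0.01,0,-0.018,0,0,0,1],[-0.02,0,-0.035,0,0,0,1],[-0.03,0,-0.053,0,0,0,1],[-0.045,0,-0.078,0,0,0,1],[-0.06,0,-0.105,0,0,0,1],[-0.075,0,-0.13,0,0,0,1],[-0.085,0,-0.147,0,0,0,1],[-0.085,0,-0.147,0,0,0,1]]]' 80
cat >> h.py <<'E'
CO=np.array([.5986,-.2119,0]); CY=np.radians(-97.2); CX=np.array([np.cos(CY),np.sin(CY),0]); UZ=np.array([0,0,1.])
UP=-.643*CX+.766*UZ; OUT=.766*CX+.643*UZ
def place(up,out,off=13):
    "TCP so that the window centre is up/out (m) in the plate's axes; off: tool z from lamp x (deg)"
    Rm=toolR(np.degrees(CY)+90,50-off,-1); p=CO-.005*CX+.02*UZ+up*UP+out*OUT-UP*GL[0]-OUT*GL[2]; return p+.002*Rm.as_matrix()[:,2],Rm
GL=np.array([-.048,0,.023])
E
python3 -c "
from h import *
print(place(.062,.038)[0]); to(*place(.15,.06))"
```

```text
clock: 7.85
position: [0.5977, 0.2477, 0.2707]
ee_rot: [0.553, 0.792, -0.146, 0.215]
ft_force: [0.6, 0.1, -2.7]
grip_width: 0.52
grasp_force: 82.1
[ 0.60645122 -0.14975123  0.11270137]
t 7.85 pos [0.5977 0.2477 0.2707] q [-0.3   0.51 -0.58  1.33  0.73  1.65 -0.55] F [ 0.6  0.1 -2.7] w 0.52 gf 82.1
shift [-0.2565 -0.1116  0.2365] turn [ 0.547  0.452 -2.696]
```

```bash
python3 -c "
from h import *
to([.60,.15,.28],toolR(-7.2,37,1))"
```

```text
t 7.85 pos [0.5977 0.2477 0.2707] q [-0.3   0.51 -0.58  1.33  0.73  1.65 -0.55] F [ 0.6  0.1 -2.7] w 0.52 gf 82.1
shift [-0.0847 -0.0317  0.0382] turn [ 0.324 -0.393  0.357]
```

```bash
python3 -m inch '[[[-0.04,-0.015,0.018,0.08,-0.1,0.09,1],[-0.085,-0.032,0.038,0.16,-0.2,0.18,1],[-0.085,-0.032,0.038,0.24,-0.3,0.27,1],[-0.085,-0.032,0.038,0.324,-0.393,0.357,1],[-0.085,-0.032,0.038,0.324,-0.393,0.357,1],[-0.085,-0.032,0.038,0.324,-0.393,0.357,1]]]' 80
python3 -c "
from h import *
to(*place(.15,.06))"
```

```text
clock: 8.45
position: [0.599, 0.1494, 0.2737]
ee_rot: [0.669, 0.593, -0.339, 0.295]
ft_force: [-0.4, 0.6, -2.1]
grip_width: 0.518
grasp_force: 83.1
t 8.45 pos [0.599  0.1494 0.2737] q [-0.43  0.71 -0.35  1.16  0.84  2.04 -0.81] F [-0.4  0.6 -2.1] w 0.518 gf 83.1
shift [-0.0894  0.045   0.2528] turn [-0.01  -0.005 -3.134]
```

```bash
python3 -m inch '[[[0,0,0,0,0,0.14,1],[0,0,0,0,0,0.14,1]]]' 80
python3 -c "
from h import *
to(*place(.15,.06))"
```

```text
clock: 8.65
position: [0.5991, 0.149, 0.2766]
ee_rot: [0.71, 0.543, -0.315, 0.318]
ft_force: [0.1, 0.2, -2.6]
grip_width: 0.517
grasp_force: 83.3
t 8.65 pos [0.5991 0.149  0.2766] q [-0.44  0.7  -0.33  1.16  0.83  2.03 -0.95] F [ 0.1  0.2 -2.6] w 0.517 gf 83.3
shift [-0.0803  0.0566  0.254 ] turn [5.000e-03 1.000e-03 3.003e+00]
```

```bash
python3 -m inch '[[[0,0,0,0,0,-0.14,1],[0,0,0,0,0,-0.28,1],[0,0,0,0,0,-0.42,1],[0,0,0,0,0,-0.56,1],[0,0,0,0,0,-0.7,1],[0,0,0,0,0,-0.84,1],[0,0,0,0,0,-0.98,1],[0,0,0,0,0,-1.12,1],[0,0,0,0,0,-1.26,1],[0,0,0,0,0,-1.4,1]]]' 80
python3 -m inch '[[[0,0,0,0,0,-0.14,1],[0,0,0,0,0,-0.28,1],[0,0,0,0,0,-0.42,1],[0,0,0,0,0,-0.56,1],[0,0,0,0,0,-0.7,1],[0,0,0,0,0,-0.84,1],[0,0,0,0,0,-0.98,1],[0,0,0,0,0,-1.12,1],[0,0,0,0,0,-1.26,1],[0,0,0,0,0,-1.4,1]]]' 80
python3 -c "
from h import *
to(*place(.15,.06))"
```

```text
clock: 9.65
position: [0.5991, 0.1487, 0.2769]
ee_rot: [0.188, 0.874, -0.446, 0.038]
ft_force: [-0.1, 0.3, -3.2]
grip_width: 0.516
grasp_force: 83.0
clock: 10.65
position: [0.5991, 0.1487, 0.277]
ee_rot: [-0.42, 0.79, -0.365, -0.258]
ft_force: [0.3, 0.4, -1.6]
grip_width: 0.514
grasp_force: 83.0
t 10.65 pos [0.5991 0.1487 0.277 ] q [-0.4   0.71 -0.4   1.16  0.86  2.05  1.85] F [ 0.3  0.4 -1.6] w 0.514 gf 83.0
shift [ 0.0573 -0.0794  0.254 ] turn [ 0.001 -0.003 -0.468]
```

```bash
python3 -m inch '[[[0,0,0,0,0,-0.14,1],[0.01,-0.015,0.05,0,0,-0.28,1],[0.02,-0.03,0.09,0,0,-0.42,1],[0.03,-0.044,0.14,0,0,-0.468,1],[0.04,-0.058,0.185,0,0,-0.468,1],[0.05,-0.07,0.23,0,0,-0.468,1],[0.057,-0.079,0.254,0,0,-0.468,1],[0.057,-0.079,0.254,0,0,-0.468,1],[0.057,-0.079,0.254,0,0,-0.468,1]]]' 80
python3 - <<'E'
from h import *
to(*place(.15,.06))
a=imaging.camera("scene"); b=imaging.camera("top"); cv2.imwrite("pics/top4.png",b);cv2.imwrite("pics/scene4.png",a)
cv2.imwrite("pics/s4.png",np.hstack([cv2.resize(a[130:260,190:320],(400,400),interpolation=cv2.INTER_CUBIC),cv2.resize(b[140:240,330:430],(400,400),interpolation=cv2.INTER_CUBIC)]))
E
```

```text
clock: 11.55
position: [0.6099, -0.1104, 0.1945]
ee_rot: [-0.588, 0.673, -0.297, -0.335]
ft_force: [-0.2, 1.2, -1.6]
grip_width: 0.52
grasp_force: 82.9
t 11.55 pos [ 0.6099 -0.1104  0.1945] q [-0.02  0.59 -0.37  1.53  0.97  1.66  2.39] F [-0.2  1.2 -1.6] w 0.52 gf 82.9
shift [-0.0003 -0.0015 -0.    ] turn [ 0.002 -0.003 -0.008]
```

View pics/s4.png

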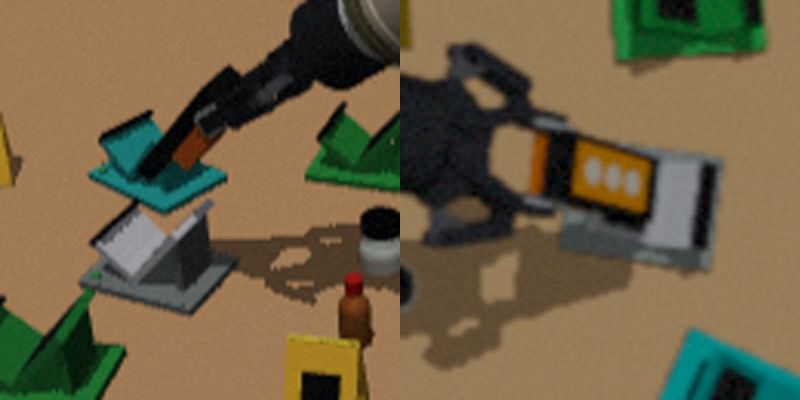

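```bash
cat > ov.py <<'E'
from h import *
from itertools import product
import sys
def box(x,y,z): return np.array(list(product(x,y,z)))
E=[(i,j) for i in range(8) for j in range(i+1,8) if bin(i^j).count("1")==1]
def lampT(off=13,GL=GL):
    o=sensors.get_obs();Rm=R.from_quat(o["ee_rot"]).as_matrix(); f=np.radians(off)
    # flipped grasp: lamp y = tool y (lane grasp had tool y=+lamp y), tool z = cos f X - sin f Z
    z=Rm[:,2];y=Rm[:,1];n=np.cross(y,z) # y x z = y x (cX - sZ) = -cZ - sX
    X=np.cos(f)*z-np.sin(f)*n; Z=-np.sin(f)*z-np.cos(f)*n
    M=np.c_[X,y,Z]; g=o["position"]-.002*z; return g-M@GL,M
def overlay(a,cam,x0,y0,w,h,sz,off,GLx):
    x0,y0=float(x0),float(y0); s=sz[0]/w; im=cv2.resize(a[int(y0):int(y0+h),int(x0):int(x0+w)],sz,interpolation=cv2.INTER_CUBIC)
    def dr(P,col):
        p=(proj(cam,P)-[x0-.5,y0-.5])*s
        for i,j in E: cv2.line(im,tuple(int(v) for v in p[i]),tuple(int(v) for v in p[j]),col,1)
    p,M=lampT(off,GLx)
    dr(box((-.06,.06),(-.023,.023),(0,.016))@M.T+p,(255,255,0)); dr(box((-.049,.02),(-.023,.023),(.016,.034))@M.T+p,(0,255,0))
    CYv=np.cross(UZ,CX)
    dr(CO+box((-.072,.048),(-.045,.045),(0,.01))@np.c_[CX,CYv,UZ].T,(255,0,255))
    dr(CO-.005*CX+.02*UZ+box((0,.075),(-.033,.033),(-.0001,0))@np.c_[UP,CYv,OUT].T,(0,0,255))
    dr(CO-.005*CX+.02*UZ+box((0,.01),(-.033,.033),(.044,.0441))@np.c_[UP,CYv,OUT].T,(255,0,0))
    return im
if __name__=="__main__":
    a=cv2.imread("pics/scene4.png");b=cv2.imread("pics/top4.png")
    cv2.imwrite("pics/s5.png",np.hstack([overlay(a,"scene",205,140,80,100,(400,500),13,GL),overlay(b,"top",345,155,80,100,(400,500),13,GL)]))
E
python3 ov.py
```

```text
(no output)
```

View pics/s5.png

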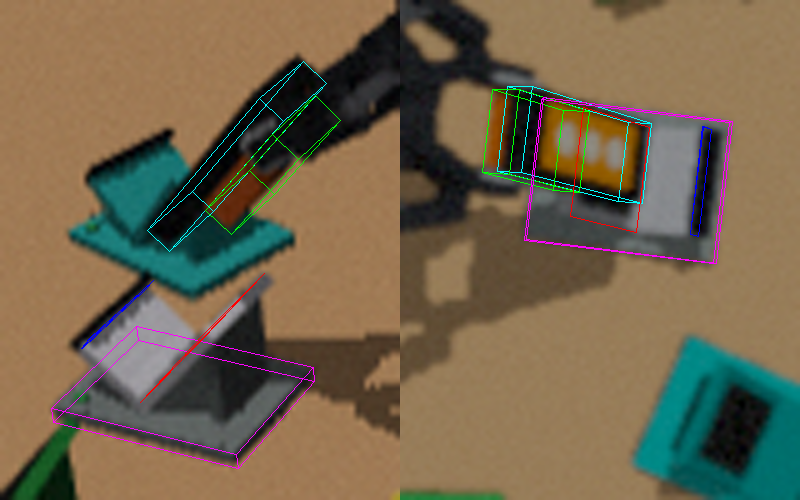

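```bash
python3 -c "
from h import *
to(*place(.10,.039)); to(*place(.064,.038)); print(place(.064,.038)[0])"
```

```text
t 11.65 pos [ 0.6105 -0.1084  0.1944] q [-0.03  0.59 -0.37  1.53  0.97  1.66  2.39] F [-0.1  0.1 -2.4] w 0.52 gf 82.9
shift [-0.0309 -0.001   0.0455] turn [-0.    -0.002 -0.007]
t 11.65 pos [ 0.6105 -0.1084  0.1944] q [-0.03  0.59 -0.37  1.53  0.97  1.66  2.39] F [-0.1  0.1 -2.4] w 0.52 gf 82.9
shift [-0.04   -0.0009  0.0803] turn [-0.    -0.002 -0.007]
[ 0.60661239 -0.14847537  0.11423337]
```

```bash
python3 -m inch '[[[-0.01,-0.001,0.015,0,0,-0.007,1],[-0.02,-0.001,0.03,0,0,-0.007,1],[-0.031,-0.001,0.045,0,0,-0.007,1],[-0.033,-0.001,0.053,0,0,-0.007,1],[-0.035,-0.001,0.061,0,0,-0.007,1],[-0.037,-0.001,0.069,0,0,-0.007,1],[-0.039,-0.001,0.075,0,0,-0.007,1],[-0.04,-0.001,0.078,0,0,-0.007,1],[-0.04,-0.001,0.08,0,0,-0.007,1],[-0.04,-0.001,0.08,0,0,-0.007,1]]]' 80
python3 - <<'E'
from ov import *
to(*place(.060,.036))
a=imaging.camera("scene");b=imaging.camera("top")
cv2.imwrite("pics/s6.png",np.hstack([overlay(a,"scene",195,140,80,100,(400,500),13,GL),overlay(b,"top",345,155,80,100,(400,500),13,GL)]))
E
```

```text
clock: 12.65
position: [0.6064, -0.15, 0.1143]
ee_rot: [-0.59, 0.672, -0.296, -0.336]
ft_force: [-0.7, -0.5, -2.9]
grip_width: 0.523
grasp_force: 83.2
t 12.65 pos [ 0.6064 -0.15    0.1143] q [ 0.02  0.67 -0.34  1.6   1.02  1.54  2.32] F [-0.7 -0.5 -2.9] w 0.523 gf 83.2
shift [-0.0038  0.      0.0022] turn [ 0.002 -0.004 -0.003]
```

View pics/s6.png

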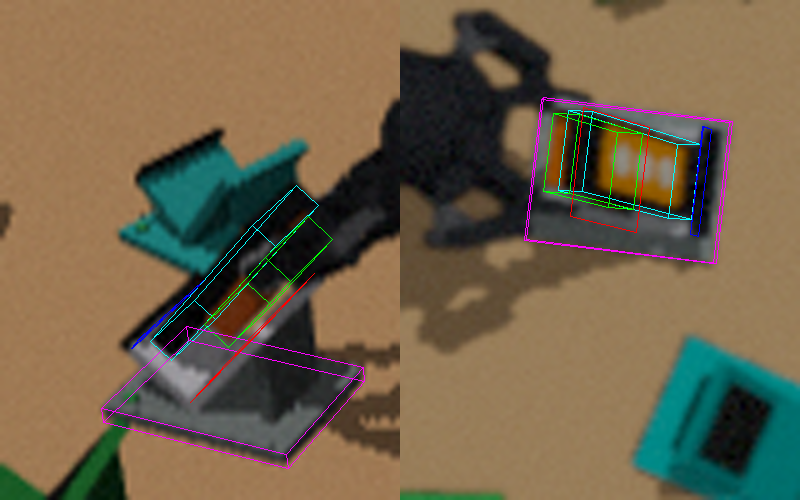

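```bash
python3 -m inch '[[[-0.001,0,0.001,0,0,0,1],[-0.001,0,0.002,0,0,0,1],[-0.001,0,0.003,0,0,0,1],[-0.001,0,0.003,0,0,0,1]]]' 80; python3 -m inch '[[[-0.001,0,0.001,0,0,0,1],[-0.001,0,0.002,0,0,0,1],[-0.001,0,0.003,0,0,0,1],[-0.001,0,0.003,0,0,0,1]]]' 80
```

```text
clock: 13.15
position: [0.6062, -0.1515, 0.1116]
ee_rot: [-0.59, 0.672, -0.296, -0.336]
ft_force: [-0.1, 1.4, -1.3]
grip_width: 0.516
grasp_force: 83.3
clock: 13.55
position: [0.6064, -0.1512, 0.1109]
ee_rot: [-0.59, 0.672, -0.297, -0.335]
ft_force: [-4.4, 14.7, 13.4]
grip_width: 0.522
grasp_force: 85.8
```

```bash
python3 -m inch '[[[-0.001,0,-0.002,0,0,0,1],[-0.002,0,-0.002,0,0,0,1],[-0.002,0,-0.002,0,0,0,1],[-0.002,0,-0.002,0,0,0,1]]]' 40
python3 -c "
from h import *
to(*place(.06,.034))"
```

```text
clock: 13.95
position: [0.6066, -0.1503, 0.1101]
ee_rot: [-0.59, 0.672, -0.297, -0.336]
ft_force: [-2.7, 6.4, 10.2]
grip_width: 0.518
grasp_force: 85.0
t 13.95 pos [ 0.6066 -0.1503  0.1101] q [ 0.01  0.67 -0.34  1.6   1.02  1.53  2.31] F [-2.7  6.4 10.2] w 0.518 gf 85.0
shift [-0.0026  0.0003 -0.001 ] turn [ 0.001 -0.005 -0.004]
```

```bash
python3 -m inch '[[[-0.001,0,-0.001,0,0,0,1],[-0.001,0,-0.001,0,0,0,1],[-0.001,0,-0.001,0,0,0,0.1],[-0.001,0,-0.001,0,0,0,-0.1],[-0.001,0,-0.001,0,0,0,-0.3],[-0.001,0,-0.001,0,0,0,-0.6],[-0.001,0,-0.001,0,0,0,-1],[-0.001,0,-0.001,0,0,0,-1],[-0.001,0,-0.001,0,0,0,-1]]]' 20
python3 -m inch '[[[-0.001,0,-0.01,0,0,0,-1],[-0.001,0,-0.025,0,0,0,-1],[-0.001,0,-0.05,0,0,0,-1],[-0.001,0,-0.09,0,0,0,-1],[-0.001,0,-0.13,0,0,0,-1],[-0.001,0,-0.13,0,0,0,-1]]]'
python3 - <<'E'
from h import *
a=imaging.camera("scene");b=imaging.camera("top")
h=cv2.cvtColor(b,cv2.COLOR_BGR2HSV)[155:255,345:425]; m=cv2.inRange(h,(12,150,100),(28,255,255)); print(cv2.minAreaRect(cv2.findNonZero(m)))
cv2.imwrite("pics/s7.png",np.hstack([cv2.resize(a[140:240,195:275],(400,500),interpolation=cv2.INTER_CUBIC),cv2.resize(b[155:255,345:425],(400,500),interpolation=cv2.INTER_CUBIC)]))
CYv=np.cross(UZ,CX); o=CO-.005*CX+.02*UZ+.06*UP
print("home px",proj("top",[o+.034*OUT,o+.039*OUT,o+.034*OUT+.02*CYv])-[345,155])
E
```

```text
clock: 14.85
position: [0.6065, -0.1495, 0.1083]
ee_rot: [-0.59, 0.672, -0.296, -0.336]
ft_force: [-0.2, -0.4, 0.1]
grip_width: 1.002
grasp_force: 0.0
clock: 15.45
position: [0.6216, -0.0381, 0.1889]
ee_rot: [-0.593, 0.671, -0.297, -0.332]
ft_force: [0.4, 0.2, -0.5]
grip_width: 1.003
grasp_force: 0.0
((42.000003814697266, 32.0), (27.287641525268555, 15.13223648071289), 7.125016689300537)
home px [[47.26579669 33.08629507]
 [48.71908504 33.14799688]
 [48.051532   26.39696272]]
```

View pics/s7.png

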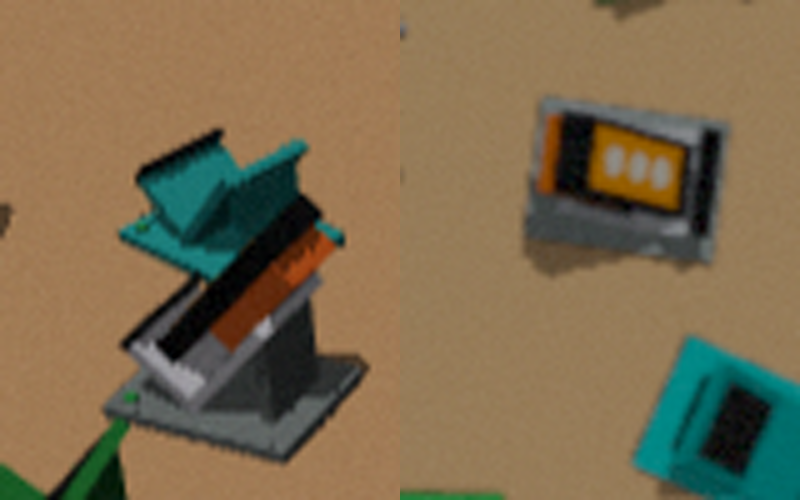

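The lamp is seated squarely: its window centre in the top crop is at (237,165)/5 = (47.4, 33) px, against a predicted home of (47.3, 33.1). The gripper is clear of it.

```bash
python3 -c "
from workcell import order
print(order.hand_in())"
```

```text
the job is handed in; nothing more can be done
None
```

The orange lamp is in the grey cradle, dotted end on the ledge and window outwards, within a few mm of home in the last pictures; I handed it in at about 15.5 s on the robot's clock, and no verdict came back.

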